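# Show the mincer's kidney plate to the inspection camera

## Robot

A 7-joint arm with a two-finger parallel gripper is mounted at the origin on a cart in front of the work surface, level with it; the furniture and walls round the work are solid. World frame = base frame: x ahead of the robot, y to its left, z up, the work surface at z = 0. Lengths are in m, angles in rad, forces in N, time in s.
With the tool pointing down it reaches from about 0.4 to 0.85 m from the base axis. Payload 4.5 kg.
Tool frame: the origin (TCP) lies at the centre of the arm's flange, where the gripper is bolted on; the fingertips stand 173 mm ahead of it and the grasp point (between the pads) lies 155 mm ahead of it; z points along the fingers, y is the line along which they close (so a half turn about z gives the same grasp; the last joint's range is limited). The gripper opens to 85 mm and grips with 20 to 120 N. Pads are 22 mm wide; open, the fingers measure 114 mm over their backs; the gripper's body (76 mm by 85 mm) begins 54 mm behind the grasp point. The pads swing forward as they close: fully open they stand 13 mm farther back than shut.
Start: joints at [-1.293, 0.689, -0.195, 1.565, 0.157, 0.902, -0.215], TCP at [0.151, 0.607, 0.405] pointing down, gripper open.
Joint ranges: [-3.01, 3.01], [-0.46, 2.08], [-1.47, 1.51], [0.13, 2.56], [-1, 4.14], [0.04, 2.09], [-2.66, 2.66]. Speed limits (rad/s): [2.57, 2.57, 3.14, 3.14, 3.14, 3.14, 3.14].

## Interface

Orientations are given as a 3x3 rotation matrix whose columns are the frame's x, y, z axes.
In Python, from plant import telemetry, vision, workorder gives the robot as it stands.
- The arm moves only by the tool drive_tool, never from a script. Its argument "moves" is a list of rows, each an object with "hand": the opening, from 0 (shut) to 1 (fully open); "travel": the shift along the tool's x, y, z as a fraction of full scale, a list of three; "rot": the turn, a rotation vector about the tool's x, y, z as a fraction of full scale, a list of three. In form: [{"hand": hand, "travel": [dx, dy, dz], "rot": [wx, wy, wz]}, ...]. A call has 1 to 5 rows; each row shifts and turns the commanded pose from where the row before left it, along the tool's axes as they then stand; what a row does not reach is not made up. Full scale, the value 1, is 50 mm for a shift and 0.1 rad for a turn. A row lasts 1/8 s, in which the tool goes at most 62.5 mm and 10.7 degrees, less where a joint would pass 70% of its speed; a pose out of reach is approached as far as the arm can. A call with a number of a shift or a turn outside -1 to 1 is refused whole. A call with a gripper value outside its range is refused whole. The fingers move at their own pace and stop on an object; the grip force is fixed at half the most. Time passes only in rows, so rows that do not move let the fingers close. It gives the time, the measured TCP pose, the force, the opening and the grip force at its end, in the units of the state.
- telemetry.get_state(): the state, without advancing time (a new reading comes with each control period).
- vision.get_image(name): name is "side" or "top" or "wrist"; returns the picture (400x640x3 uint8, blue, green, red); there is no depth.
- vision.camera_model(name): a dict with "fx", "fy", "cx", "cy" (pixels), "pose" (4x4, takes a point from camera to world coordinates). Camera axes: x right, y up, looking along -z (the intrinsics and any distortion apply to the point x, -y, -z); pixel columns grow to the right and rows downward; lengths in m; the calibration is good to about 2 mm. A picture is of the moment at which its call begins: read the wrist's pose just before it. camera_model takes no time and is no camera call; for the wrist camera it gives the pose at the moment of the call.
- workorder.hand_in(): hands the job in; it is judged then, once.
The state is a dict: "time": time; "joints": joint angles; "joint_velocities": joint speeds; "effort": joint torques, N m; "ee_pos": TCP position; "tcp_rot": TCP orientation; "contact_force": force on the tool from outside, world axes, zero at the start; "torque": the same for the moment, N m; "finger_gap": finger opening in m; "finger_force": force on a finger pad.
Only numpy, scipy, OpenCV 4.12 (cv2) and the standard library are available. Lean on these libraries where they do the work, as an engineer would, in place of code of your own. Each camera call takes 0.05 s, during which the arm holds its last target. There are 200 camera calls.

## Task

Take the mincer plate with the three large kidney-shaped openings out of the drying rack and show it to the inspection camera: hold it in the air 25 cm in front of the lens, in the middle of its view, with a flat face (either one) square to the line of sight, which slopes downwards. Leave the camera, the other two plates, the timer and the cup beside the rack where they are. Finish still holding the plate motionless there in the gripper; it is not put down.

Things in the scene. Friction and masses are not known exactly. Their poses are not given: they have to be found in the camera images.
- kidney_plate: bare steel mincer plate (round disc) with three large kidney-shaped openings round a small centre hole; 62 mm diameter, 9 mm thick, 0.1 to 0.2 kg; on edge in the rack, centre 41 mm and top edge 72 mm above the worktop. Origin at its centre; x is the disc's axis (square to its faces). Lifts freely straight up; pinch it from above across its thickness (contact is that of a solid disc)
- coarse_plate: bystander: steel mincer plate with a ring of nine 9 mm round holes; 62 mm diameter, 9 mm thick, 0.1 to 0.2 kg; on edge in the rack, centre 41 mm and top edge 72 mm above the worktop. Origin at its centre; x is the disc's axis (square to its faces)
- fine_plate: bystander: steel mincer plate with dozens of small 3 to 4 mm holes; 62 mm diameter, 9 mm thick, 0.1 to 0.2 kg; on edge in the rack, centre 41 mm and top edge 72 mm above the worktop. Origin at its centre; x is the disc's axis (square to its faces)
- plate_rack: steel wire drying rack, fixed, 66 x 240 x 41 mm, origin at the centre of its underside. The three plates stand in a row along its y axis, 76 mm apart, in any order, faces along its x axis, between two rods whose tops are 36 mm above the worktop; end sheets at y = +-116 mm are 41 mm high. Above 41 mm the plates stand free
- focus_point (a point): point in the air on the line of sight of the inspection camera (grey 60 mm box on a post on a round base at the left, pivot 250 mm high, black lens in a white ring light, looks 0.12 to 0.36 rad downwards), 250 mm in front of the lens and 300 mm from the pivot, 0.14 to 0.22 m up: the plate's centre belongs here. x lies along the line of sight and points to the lens; y is level
- kitchen_timer: bystander: loose red and white dial timer, 70 mm diameter, 48 mm high, on the worktop between the robot and the rack; origin at the centre of its underside
- prep_cup: bystander: loose round steel cup, 70 mm rim, 42 mm high, on the worktop between the robot and the rack; origin at the centre of its underside
Not all that is in view belongs to the job. What is shaped like the kidney_plate but orange is not meant.

How it is judged:
On the way:
1. the kidney plate is held by the fingers, lifted clear of the rack (centre more than 90 mm above the worktop) (contact force between the fingers and kidney_plate above 1 N and contact force between kidney_plate and plate_rack below 0.05 N and height (world z) of kidney_plate above 0.09 m), for 0.2 s.
At the end, for the whole second after the job is handed in: The kidney plate is held still by the fingers alone, 110 mm up or more, its centre within 35 mm of the focus point and its axis within 0.2 rad of the line of sight; the camera's aim is unchanged (10 mm at the focus point); other plates, timer and cup within 30 mm of their starts (contact force between the fingers and kidney_plate above 1 N and contact force between kidney_plate and plate_rack below 0.05 N and distance between kidney_plate and focus_point below 0.035 m and angle between the x axis of kidney_plate and the x axis of focus_point, either way round below 0.2 rad and height (world z) of kidney_plate above 0.11 m and linear speed of kidney_plate below 0.02 m/s and angular speed of kidney_plate below 0.2 rad/s and contact force between kidney_plate and coarse_plate below 0.05 N and contact force between kidney_plate and fine_plate below 0.05 N and contact force between kidney_plate and kitchen_timer below 0.05 N and contact force between kidney_plate and prep_cup below 0.05 N and distance of each of coarse_plate, fine_plate, kitchen_timer, prep_cup from where it was at the start of the episode below 0.03 m and distance of focus_point from where it was at the start of the episode below 0.01 m); the arm keeps its last pose, push and grip.
It fails at once if the plate with round holes is displaced by more than 30 mm (distance of coarse_plate from where it was at the start of the episode above 0.03 m).
It fails at once if the plate with many fine holes is displaced by more than 30 mm (distance of fine_plate from where it was at the start of the episode above 0.03 m).
It fails at once if the kitchen timer is displaced by more than 30 mm (distance of kitchen_timer from where it was at the start of the episode above 0.03 m).
It fails at once if the steel cup is displaced by more than 30 mm (distance of prep_cup from where it was at the start of the episode above 0.03 m).
It fails at once if the camera's aim is knocked off by more than 10 mm at the focus point (distance of focus_point from where it was at the start of the episode above 0.01 m).
It also fails if it takes over 35 s, if anything falls off the work surface, if the arm or the gripper's body presses on something with over 40 N, if the wrist force passes 120 N, or if a joint passes its speed limit or range.

## Working session

There is one attempt and no reset: what is moved stays moved. The work goes in short steps, Python scripts to look and compute and a tool call to move; the robot and the scene stay as the last step left them, time stands still between calls to the robot, and variables do not carry over. Pictures are saved under pics/ and viewed, at most 10 in all, crops included, and the job is handed in when it is done.

Besides the shell and the picture viewer there is one more tool, called as name([rows], argument=value, ...), one row to a line, values as JSON. drive_tool: Moves the arm, as the interface text tells. Shift numbers are shares of 50 mm and turn numbers shares of 0.1 rad, none past 1 either way. Its arguments: {"type":"object","properties":{"moves":{"type":"array","items":{"type":"object","properties":{"hand":{"type":"number"},"travel":{"type":"array","items":{"type":"number","minimum":-1,"maximum":1}},"rot":{"type":"array","items":{"type":"number","minimum":-1,"maximum":1}}}}}},"required":["moves"]}

```bash
mkdir -p pics; ls; python3 - <<'E'
from plant import telemetry, vision, workorder
import cv2, numpy as np
np.set_printoptions(precision=4,suppress=True)
s=telemetry.get_state();print(s['time'],s['ee_pos'],s['tcp_rot'],s['finger_gap'],s['contact_force'])
for n in("side","top","wrist"):
    m=vision.camera_model(n);print(n,m['fx'],m['fy'],m['cx'],m['cy'],[k for k in m]);print(np.array(m['pose']))
    cv2.imwrite(f"pics/{n}0.png",vision.get_image(n))
E
```

```text
pics
0.0 [0.1508 0.6062 0.4038] [[-0.9704  0.2413 -0.0003]
 [ 0.2413  0.9704 -0.0019]
 [-0.0001 -0.0019 -1.    ]] 0.08552512183103098 [ 0.542   0.2224 -0.2468]
side 434.5818197550396 434.5818197550396 325.21600050154933 199.80084559006704 ['fx', 'fy', 'cx', 'cy', 'pose']
[[ 0.8483  0.2235 -0.4801  0.0653]
 [-0.529   0.3163 -0.7874 -0.422 ]
 [-0.0241  0.9219  0.3866  0.4871]
 [ 0.      0.      0.      1.    ]]
top 394.0429236656451 394.0429236656451 317.627785122879 198.33608517046085 ['fx', 'fy', 'cx', 'cy', 'pose']
[[ 0.0209  0.997  -0.0742  0.4029]
 [-0.9994  0.019  -0.0273  0.2176]
 [-0.0259  0.0747  0.9969  1.0151]
 [ 0.      0.      0.      1.    ]]
wrist 347.84837443217486 347.84837443217486 320.53676769061485 204.0321887113796 ['fx', 'fy', 'cx', 'cy', 'pose']
[[ 0.2414 -0.9364 -0.2546  0.0863]
 [ 0.9704  0.2327  0.0645  0.623 ]
 [-0.0011 -0.2626  0.9649  0.3744]
 [ 0.      0.      0.      1.    ]]
```

View pics/side0.png

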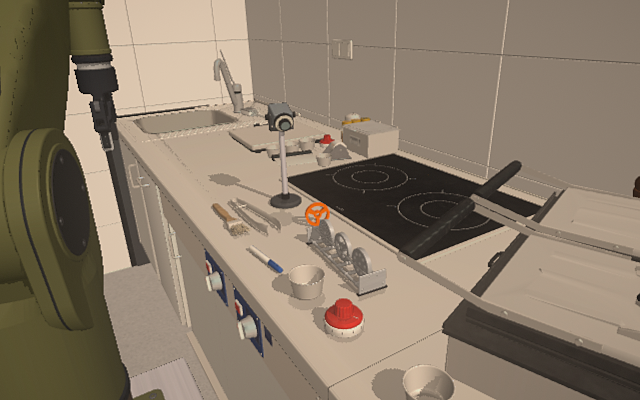

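View pics/top0.png

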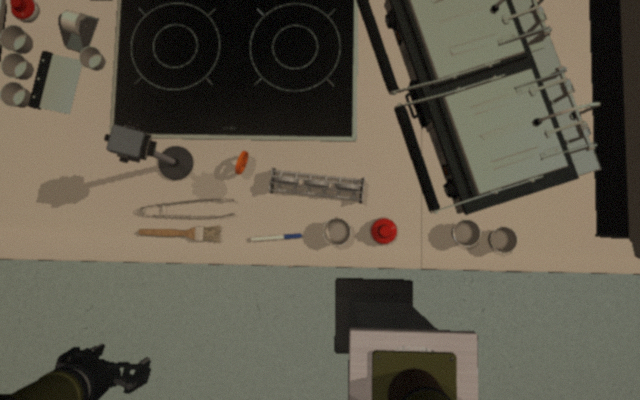

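The side view shows the rack at about (345,260) with three plates, the inspection camera at (282,120) with its base at (286,200), and the orange decoy at (317,213). The top view shows the rack at (318,185), the camera head at (128,143) and its base at (175,163). I'll zoom in next.

```bash
python3 - <<'E'
import cv2, numpy as np
s=cv2.imread('pics/side0.png');t=cv2.imread('pics/top0.png')
a=cv2.resize(s[195:300,295:395],None,fx=5.5,fy=5.5,interpolation=cv2.INTER_CUBIC)
cv2.imwrite('pics/a.png',a)
b=cv2.resize(t[115:210,100:260],None,fx=3.3,fy=3.3,interpolation=cv2.INTER_CUBIC)[:300]
b=cv2.resize(t[120:205,100:180],None,fx=3.5,fy=3.5,interpolation=cv2.INTER_CUBIC)
c=cv2.resize(t[160:210,262:372],None,fx=5,fy=5,interpolation=cv2.INTER_CUBIC)
d=cv2.resize(s[95:215,255:315],None,fx=4,fy=4,interpolation=cv2.INTER_CUBIC)
o=np.zeros((600,800,3),np.uint8);o[:297,:280]=b[:297];o[300:550,:550]=c;o[:480,555:795]=d
cv2.imwrite('pics/b.png',np.clip(o*1.5,0,255).astype(np.uint8))
E
```

```text
(no output)
```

View pics/a.png

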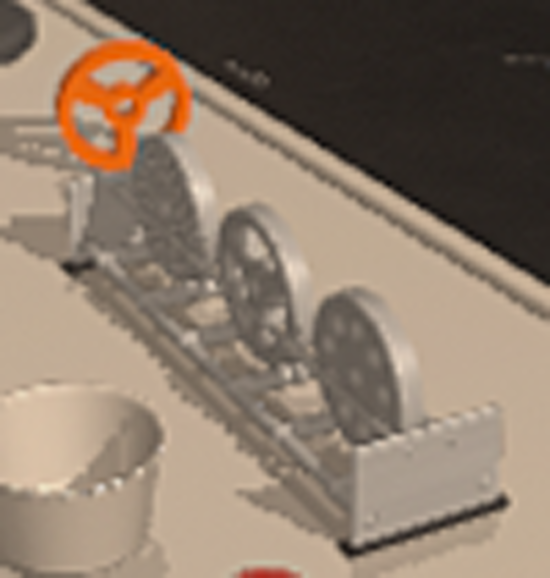

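View pics/b.png

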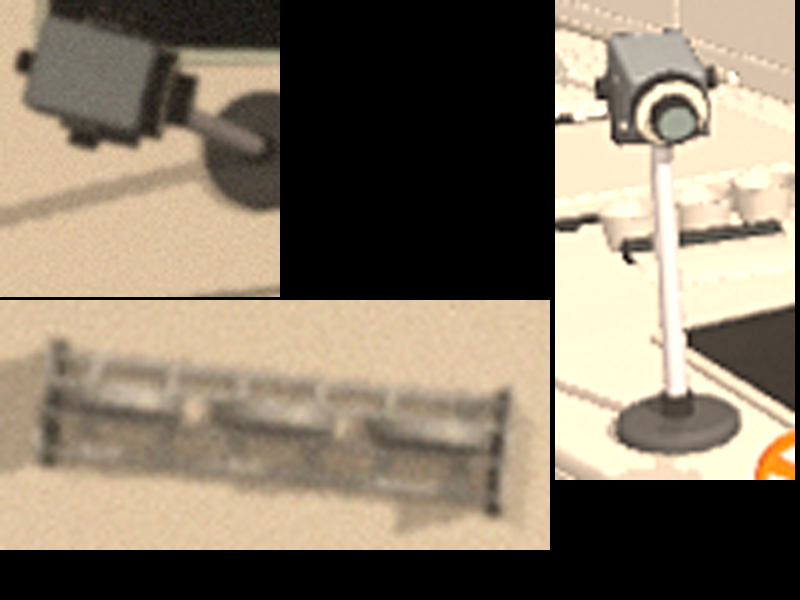

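The kidney plate is the middle one (side crop at about (262,285), three large openings). The left plate has fine holes and the right one round holes. The top crop shows the rack's end sheets at about (272,180) and (362,190), and the camera head looking right and slightly down in the image. Next I'll compute world positions.

```bash
cat > h.py <<'E'
import numpy as np
np.set_printoptions(precision=4,suppress=True)
def ray(m,u,v):
    P=np.array(m['pose']);d=P[:3,:3]@np.array([(u-m['cx'])/m['fx'],-(v-m['cy'])/m['fy'],-1]);return P[:3,3],d/np.linalg.norm(d)
def onz(m,u,v,z):
    o,d=ray(m,u,v);return o+d*(z-o[2])/d[2]
def tri(a,b):
    (o,d),(p,e)=a,b
    t=np.linalg.lstsq(np.c_[d,-e],p-o,rcond=None)[0];x,y=o+t[0]*d,p+t[1]*e
    return (x+y)/2,np.linalg.norm(x-y)
def proj(m,X):
    P=np.array(m['pose']);c=P[:3,:3].T@(np.array(X)-P[:3,3]);return np.array([m['cx']-m['fx']*c[0]/c[2],m['cy']+m['fy']*c[1]/c[2]])
E
python3 - <<'E'
from h import *
from plant import vision
import cv2
T=vision.camera_model('top');S=vision.camera_model('side')
C=[onz(T,*p,.041) for p in((273.4,169),(271,192),(363,179),(360.6,202))]
print(np.array(C)); L=(C[0]+C[1])/2;R=(C[2]+C[3])/2
print('rack',(L+R)/2,np.linalg.norm(L-R),np.arctan2(*(L-R)[:2]), [np.linalg.norm(C[0]-C[1]),np.linalg.norm(C[2]-C[3])])
f=lambda u,v:(u/5.5+295,v/5.5+195)
# side: rack near end top corners, far end corner
for p in((356,450),(500,405)): print('side end sheet top',onz(S,*f(*p),.041))
print('kidney px centre side (z=.041)',onz(S,*f(266,288),.041))
c=lambda u,v:(u/5+262,(v-300)/5+160)
for p in((125,400),(272,412),(430,432)): print('plate top',onz(T,*c(*p),.07))
t=cv2.imread('pics/top0.png');s=cv2.imread('pics/side0.png')
b=lambda u,v:(u/3.5+100,v/3.5+120); d=lambda u,v:((u-555)/4+255,v/4+95)
print('base top',onz(T,175,163,.012),'side',onz(S,*d(678,418),.012))
print('lens',tri(ray(T,*b(193,102)),ray(S,*d(674,115))))
print('post axis top direction', onz(T,*b(200,120),.22))
# camera box axis dir from roof edges in top
for p in((50,15),(165,42),(25,108),(140,135)): print('box',onz(T,*b(*p),.28))
print(b(0,0))
E
```

```text
[[0.5469 0.3565 0.041 ]
 [0.489  0.3608 0.041 ]
 [0.5257 0.1327 0.041 ]
 [0.4684 0.1379 0.041 ]]
rack [0.5075 0.247  0.041 ] 0.2243128620824904 0.09349239856303068 [np.float64(0.058007100030713674), np.float64(0.0575448887071567)]
side end sheet top [0.4758 0.1352 0.041 ]
side end sheet top [0.534  0.1301 0.041 ]
kidney px centre side (z=.041) [0.5137 0.2452 0.041 ]
plate top [0.5163 0.3185 0.07  ]
plate top [0.5118 0.2473 0.07  ]
plate top [0.5035 0.171  0.07  ]
base top [0.5625 0.6173 0.012 ] side [0.5644 0.6125 0.012 ]
lens (array([0.5539, 0.5683, 0.2395]), np.float64(0.00021815784068548178))
post axis top direction [0.5469 0.5725 0.22  ]
box [0.5931 0.6321 0.28  ]
box [0.5789 0.5673 0.28  ]
box [0.5412 0.6429 0.28  ]
box [0.5273 0.5783 0.28  ]
(100.0, 120.0)
```

View pics/wrist0.png

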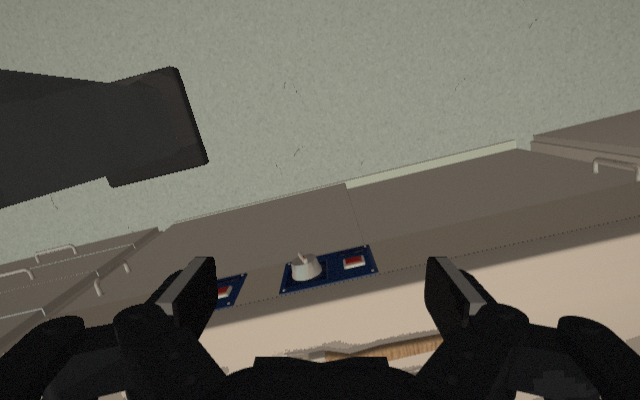

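The wrist view only shows the counter front. The kidney plate is at about (0.512, 0.246) and the rack yaw about -0.09. Lens triangulates at (0.554, 0.568, 0.24) over a base at (0.563, 0.615), matching the 50 mm offset. I'll check the camera's pitch from the box corners in an enlarged crop.

```bash
python3 - <<'E'
import cv2, numpy as np
s=cv2.imread('pics/side0.png');t=cv2.imread('pics/top0.png')
a=cv2.resize(s[97:137,262:302],None,fx=10,fy=10,interpolation=cv2.INTER_CUBIC)
b=cv2.resize(t[120:160,102:162],None,fx=6.6,fy=10,interpolation=cv2.INTER_CUBIC)
cv2.imwrite('pics/c.png',np.clip(np.hstack([a,b])*1.5,0,255).astype(np.uint8))
E
```

```text
(no output)
```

View pics/c.png

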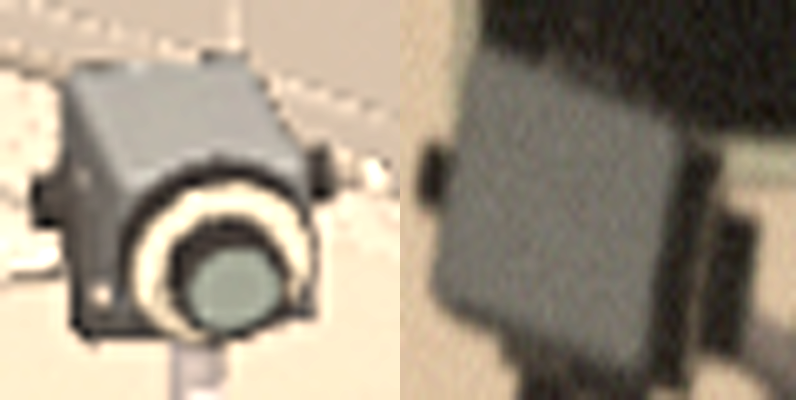

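The left half shows the camera roof's corners at about (65,68), (245,62), (308,168) and (120,195), with the lens disc at (237,288). The right half shows the same roof at (437,295), (480,50), (688,135) and (645,368), with the lens front at about (745,283).

```bash
cat >> h.py <<'E'
from scipy.spatial.transform import Rotation as Ro
def plan(p0,R0,p1,R1,n):
    w=Ro.from_matrix(R0.T@R1).as_rotvec();print('n',n,'rotvec tool',w)
    for k in range(n):
        R=R0@Ro.from_rotvec(w*k/n).as_matrix();print(np.round(R.T@(p1-p0)/n/.05,3),np.round(w/n/.1,3))
def frame(z,y):
    z=z/np.linalg.norm(z);y=y-z*(y@z);y/=np.linalg.norm(y);return np.c_[np.cross(y,z),y,z]
E
python3 - <<'E'
from h import *
from plant import vision,telemetry
T=vision.camera_model('top');S=vision.camera_model('side')
s=lambda u,v:(u/10+262-.45,v/10+97-.45); t=lambda u,v:((u-400)/6.6+102-.42,v/10+120-.45)
X={}
for k,a,b in(('BL',(65,68),(437,295)),('BR',(245,62),(480,50)),('FR',(308,168),(688,135)),('FL',(120,195),(645,368)),('lens',(237,288),(746,283))):
    X[k],e=tri(ray(S,*s(*a)),ray(T,*t(*b)));print(k,X[k],e)
for f,b in(('FR','BR'),('FL','BL')):
    d=X[f]-X[b];print(d,np.linalg.norm(d),'pitch',np.arcsin(-d[2]/np.linalg.norm(d)),'yaw',np.arctan2(d[1],d[0]))
print('orange',tri(ray(S,317,213),ray(T,242,162)))
st=telemetry.get_state()
R1=frame(np.array([0,0,-1.]),np.array([np.cos(-.09),np.sin(-.09),0]))
plan(np.array(st['ee_pos']),np.array(st['tcp_rot']),np.array([.512,.246,.33]),R1,15)
E
```

```text
BL [0.5446 0.6417 0.282 ] 0.0006881009156768668
BR [0.5933 0.6335 0.2791] 0.0010619210209143958
FR [0.5823 0.5798 0.2606] 0.0019026071490930623
FL [0.5354 0.5921 0.2577] 0.00012828557245217736
lens [0.5576 0.5734 0.2339] 0.00014006413995899117
[-0.011  -0.0537 -0.0185] 0.05780034795738161 pitch 0.3254583057077257 yaw -1.7725630097278533
[-0.0092 -0.0496 -0.0242] 0.05593728259246016 pitch 0.44833729294395275 yaw -1.7548155633212148
orange (array([0.5641, 0.4373, 0.0353]), np.float64(0.00010563728060485857))
n 15 rotvec tool [-0.001   0.001   1.4171]
[-0.583 -0.35   0.099] [-0.001  0.001  0.945]
[-0.614 -0.293  0.099] [-0.001  0.001  0.945]
[-0.639 -0.234  0.099] [-0.001  0.001  0.945]
[-0.658 -0.173  0.099] [-0.001  0.001  0.945]
[-0.671 -0.11   0.099] [-0.001  0.001  0.945]
[-0.679 -0.046  0.099] [-0.001  0.001  0.945]
[-0.68   0.018  0.099] [-0.001  0.001  0.945]
[-0.675  0.082  0.099] [-0.001  0.001  0.945]
[-0.664  0.145  0.099] [-0.001  0.001  0.945]
[-0.648  0.207  0.099] [-0.001  0.001  0.945]
[-0.625  0.268  0.099] [-0.001  0.001  0.945]
[-0.597  0.325  0.099] [-0.001  0.001  0.945]
[-0.564  0.38   0.099] [-0.001  0.001  0.945]
[-0.526  0.432  0.099] [-0.001  0.001  0.945]
[-0.483  0.479  0.099] [-0.001  0.001  0.945]
```

The pitch comes out near 0.33 rad and the two estimates of the focus point agree at about (0.510, 0.339, 0.153). Now I'll move above the kidney plate.

drive_tool([
  {"hand": 1, "travel": [-0.58, -0.35, 0.1], "rot": [0, 0, 0.945]},
  {"hand": 1, "travel": [-0.61, -0.29, 0.1], "rot": [0, 0, 0.945]},
  {"hand": 1, "travel": [-0.64, -0.23, 0.1], "rot": [0, 0, 0.945]},
  {"hand": 1, "travel": [-0.66, -0.17, 0.1], "rot": [0, 0, 0.945]},
  {"hand": 1, "travel": [-0.67, -0.11, 0.1], "rot": [0, 0, 0.945]},
])

```text
time: 0.78
ee_pos: [0.2719, 0.486, 0.3794]
tcp_rot: [[-0.752, 0.659, -0.0], [0.659, 0.752, -0.0], [-0.0, -0.0, -1.0]]
contact_force: [-0.6, -0.0, 0.1]
finger_gap: 0.0856
finger_force: 0.0
```

drive_tool([
  {"hand": 1, "travel": [-0.68, -0.05, 0.1], "rot": [0, 0, 0.945]},
  {"hand": 1, "travel": [-0.68, 0.02, 0.1], "rot": [0, 0, 0.945]},
  {"hand": 1, "travel": [-0.67, 0.08, 0.1], "rot": [0, 0, 0.945]},
  {"hand": 1, "travel": [-0.66, 0.15, 0.1], "rot": [0, 0, 0.945]},
  {"hand": 1, "travel": [-0.65, 0.21, 0.1], "rot": [0, 0, 0.945]},
])

```text
time: 1.4
ee_pos: [0.3922, 0.3664, 0.3544]
tcp_rot: [[-0.37, 0.929, -0.0], [0.929, 0.37, -0.0], [0.0, -0.0, -1.0]]
contact_force: [0.3, 0.0, 0.2]
finger_gap: 0.0854
finger_force: 0.0
```

drive_tool([
  {"hand": 1, "travel": [-0.62, 0.27, 0.1], "rot": [0, 0, 0.945]},
  {"hand": 1, "travel": [-0.6, 0.33, 0.1], "rot": [0, 0, 0.945]},
  {"hand": 1, "travel": [-0.56, 0.38, 0.1], "rot": [0, 0, 0.945]},
  {"hand": 1, "travel": [-0.53, 0.43, 0.1], "rot": [0, 0, 0.945]},
  {"hand": 1, "travel": [-0.48, 0.48, 0.1], "rot": [0, 0, 0.945]},
])

```text
time: 2.02
ee_pos: [0.5127, 0.2465, 0.3293]
tcp_rot: [[0.093, 0.996, -0.0], [0.996, -0.093, -0.0], [-0.0, -0.0, -1.0]]
contact_force: [0.0, -0.0, -0.3]
finger_gap: 0.0854
finger_force: 0.0
```

drive_tool([
  {"hand": 1, "travel": [0, 0, 0], "rot": [0, 0, 0]},
  {"hand": 1, "travel": [0, 0, 0], "rot": [0, 0, 0]},
])

```text
time: 2.28
ee_pos: [0.5115, 0.248, 0.3295]
tcp_rot: [[0.089, 0.996, -0.001], [0.996, -0.089, 0.001], [0.0, -0.001, -1.0]]
contact_force: [0.0, -0.8, 0.2]
finger_gap: 0.0852
finger_force: 0.0
```

```bash
python3 - <<'E'
from h import *
from plant import vision,telemetry
import cv2
s=telemetry.get_state();print(s['time'],s['ee_pos'],s['tcp_rot'],s['contact_force'])
W=vision.camera_model('wrist');im=vision.get_image('wrist');cv2.imwrite('pics/w1.png',im);np.save('w1.npy',np.array(W['pose']))
print('pred plate top',proj(W,(.512,.246,.072)), proj(W,(.506,.171,.072)),proj(W,(.518,.32,.072)))
E
```

```text
2.275 [0.5115 0.248  0.3295] [[ 0.089   0.996  -0.0012]
 [ 0.996  -0.089   0.0006]
 [ 0.0005 -0.0012 -1.    ]] [ 0.0071 -0.7503  0.1744]
pred plate top [322.1919 214.4248] [323.0197 311.6253] [321.356  101.3785]
```

View pics/w1.png

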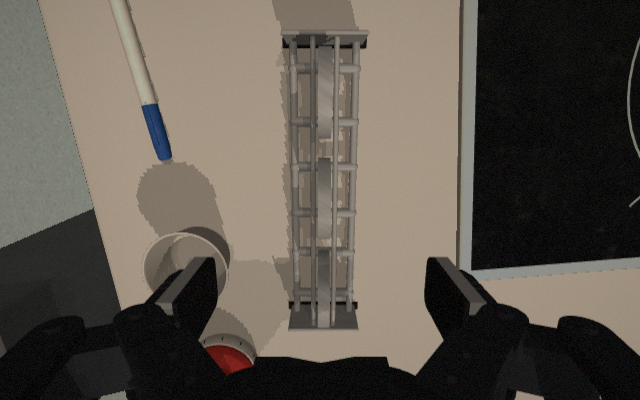

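The three plates line up at column 324 and the middle one spans rows 158–238, right between the fingers. That agrees with my estimate to about 1 mm, so I'll descend and grasp.

drive_tool([
  {"hand": 1, "travel": [-0.03, 0.02, 0.6], "rot": [0, 0, 0]},
  {"hand": 1, "travel": [0, 0, 0.6], "rot": [0, 0, 0]},
  {"hand": 1, "travel": [0, 0, 0.6], "rot": [0, 0, 0]},
  {"hand": 1, "travel": [0, 0, 0.5], "rot": [0, 0, 0]},
  {"hand": 1, "travel": [0, 0, 0], "rot": [0, 0, 0]},
])

```text
time: 2.95
ee_pos: [0.5115, 0.2467, 0.2133]
tcp_rot: [[0.088, 0.996, -0.004], [0.996, -0.088, -0.001], [-0.001, -0.004, -1.0]]
contact_force: [0.1, 0.2, 0.4]
finger_gap: 0.0856
finger_force: 0.0
```

drive_tool([
  {"hand": 0, "travel": [0, 0, 0], "rot": [0, 0, 0]},
  {"hand": 0, "travel": [0, 0, 0], "rot": [0, 0, 0]},
  {"hand": 0, "travel": [0, 0, 0], "rot": [0, 0, 0]},
  {"hand": 0, "travel": [0, 0, 0], "rot": [0, 0, 0]},
  {"hand": 0, "travel": [0, 0, 0], "rot": [0, 0, 0]},
])

```text
time: 3.58
ee_pos: [0.513, 0.2458, 0.2151]
tcp_rot: [[0.09, 0.996, 0.0], [0.996, -0.09, 0.0], [0.0, 0.0, -1.0]]
contact_force: [-0.1, 0.4, 4.3]
finger_gap: 0.0078
finger_force: 60.3
```

drive_tool([
  {"hand": 0, "travel": [0, 0, -0.2], "rot": [0, 0, 0]},
  {"hand": 0, "travel": [0, 0, -0.5], "rot": [0, 0, 0]},
  {"hand": 0, "travel": [0, 0, -0.6], "rot": [0, 0, 0]},
  {"hand": 0, "travel": [0, 0, -0.7], "rot": [0, 0, 0]},
  {"hand": 0, "travel": [0, 0, -0.4], "rot": [0, 0, 0]},
])

```text
time: 4.2
ee_pos: [0.5132, 0.2457, 0.3368]
tcp_rot: [[0.091, 0.996, 0.002], [0.996, -0.091, 0.001], [0.001, 0.002, -1.0]]
contact_force: [-0.3, -0.2, -0.7]
finger_gap: 0.0081
finger_force: 59.4
```

drive_tool([
  {"hand": 0, "travel": [0, 0, 0], "rot": [0, 0, 0]},
  {"hand": 0, "travel": [0, 0, 0], "rot": [0, 0, 0]},
])

```text
time: 4.45
ee_pos: [0.5125, 0.2456, 0.3339]
tcp_rot: [[0.09, 0.996, -0.001], [0.996, -0.09, -0.001], [-0.001, -0.001, -1.0]]
contact_force: [0.0, -0.4, -2.1]
finger_gap: 0.0078
finger_force: 59.5
```

```bash
python3 - <<'E'
from h import *
from plant import vision,telemetry
import cv2
s=telemetry.get_state();print(s['time'],s['ee_pos'],s['contact_force'],s['finger_gap'],s['finger_force'])
a=vision.get_image('side')[150:290,270:400];b=vision.get_image('wrist')
cv2.imwrite('pics/g.png',np.hstack([cv2.resize(a,(371,400)),cv2.resize(b[60:400,150:480],(388,400))]))
p0=np.array(s['ee_pos']);R0=np.array(s['tcp_rot'])
p=.33;ya=-1.765
los=np.array([np.cos(p)*np.cos(ya),np.cos(p)*np.sin(ya),-np.sin(p)])  # lens->focus
x=-los; side=np.array([-np.sin(ya),np.cos(ya),0]); 
zt=np.cross(x,side); zt*=-np.sign(zt[2])
R1=frame(zt,x); F=np.array([.510,.339,.153])
# plate centre in tool at grasp: z .2151-.041
c=R0.T@(np.array([.512,.246,.041])-np.array([.513,.2458,.2151]));print('c',c)
p1=F-R1@c;print(p1,R1)
plan(p0,R0,p1,R1,20)
E
```

```text
4.45 [0.5125 0.2456 0.3339] [ 0.0309 -0.4398 -2.1463] 0.007826428838890034 59.451414942741394
c [ 0.0002 -0.0008  0.1741]
[0.4995 0.2843 0.318 ] [[-0.9812  0.1826  0.0625]
 [ 0.193   0.9283  0.318 ]
 [ 0.      0.324  -0.946 ]]
n 20 rotvec tool [-0.2701  0.2415 -1.4527]
[ 0.037 -0.016  0.016] [-0.135  0.121 -0.726]
[ 0.038 -0.014  0.016] [-0.135  0.121 -0.726]
[ 0.039 -0.011  0.017] [-0.135  0.121 -0.726]
[ 0.04  -0.009  0.017] [-0.135  0.121 -0.726]
[ 0.04  -0.006  0.017] [-0.135  0.121 -0.726]
[ 0.04  -0.003  0.018] [-0.135  0.121 -0.726]
[ 0.04  -0.001  0.018] [-0.135  0.121 -0.726]
[0.04  0.002 0.019] [-0.135  0.121 -0.726]
[0.039 0.005 0.019] [-0.135  0.121 -0.726]
[0.039 0.007 0.02 ] [-0.135  0.121 -0.726]
[0.038 0.01  0.02 ] [-0.135  0.121 -0.726]
[0.037 0.012 0.021] [-0.135  0.121 -0.726]
[0.035 0.014 0.021] [-0.135  0.121 -0.726]
[0.034 0.017 0.022] [-0.135  0.121 -0.726]
[0.033 0.019 0.023] [-0.135  0.121 -0.726]
[0.031 0.021 0.023] [-0.135  0.121 -0.726]
[0.029 0.023 0.024] [-0.135  0.121 -0.726]
[0.027 0.024 0.025] [-0.135  0.121 -0.726]
[0.025 0.026 0.025] [-0.135  0.121 -0.726]
[0.023 0.027 0.026] [-0.135  0.121 -0.726]
```

View pics/g.png

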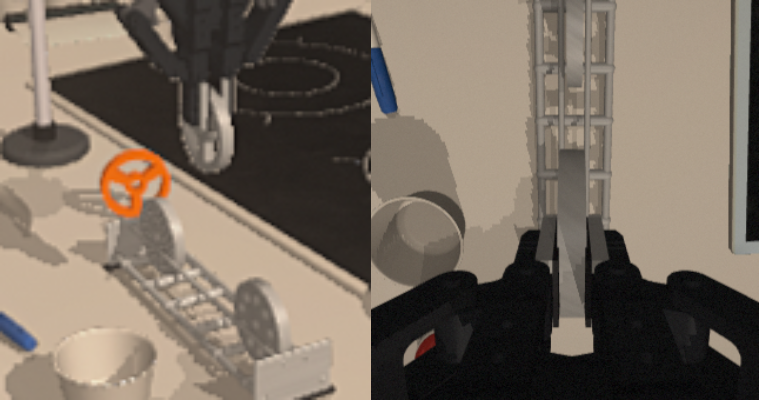

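The kidney plate hangs squarely in the fingers (left half at about (212,140)), and the other two plates stand undisturbed in the rack. I'll yaw in place first, then tilt.

drive_tool([
  {"hand": 0, "travel": [0, 0, 0], "rot": [0, 0, -0.6]},
  {"hand": 0, "travel": [0, 0, 0], "rot": [0, 0, -0.8]},
  {"hand": 0, "travel": [0, 0, 0], "rot": [0, 0, -0.8]},
  {"hand": 0, "travel": [0, 0, 0], "rot": [0, 0, -0.8]},
  {"hand": 0, "travel": [0, 0, 0], "rot": [0, 0, -0.8]},
])

```text
time: 5.18
ee_pos: [0.5127, 0.2456, 0.3336]
tcp_rot: [[-0.288, 0.958, -0.002], [0.958, 0.288, -0.001], [-0.0, -0.002, -1.0]]
contact_force: [-0.1, 0.7, -1.4]
finger_gap: 0.0077
finger_force: 59.4
```

drive_tool([
  {"hand": 0, "travel": [0, 0, 0], "rot": [0, 0, -0.8]},
  {"hand": 0, "travel": [0, 0, 0], "rot": [0, 0, -0.8]},
  {"hand": 0, "travel": [0, 0, 0], "rot": [0, 0, -0.8]},
  {"hand": 0, "travel": [0, 0, 0], "rot": [0, 0, -0.8]},
  {"hand": 0, "travel": [0, 0, 0], "rot": [0, 0, -0.8]},
])

```text
time: 5.8
ee_pos: [0.5127, 0.2455, 0.3336]
tcp_rot: [[-0.638, 0.77, -0.002], [0.77, 0.638, -0.001], [0.001, -0.002, -1.0]]
contact_force: [0.5, -0.1, -1.6]
finger_gap: 0.0081
finger_force: 59.4
```

drive_tool([
  {"hand": 0, "travel": [0, 0, 0], "rot": [0, 0, -0.8]},
  {"hand": 0, "travel": [0, 0, 0], "rot": [0, 0, -0.8]},
  {"hand": 0, "travel": [0, 0, 0], "rot": [0, 0, -0.8]},
  {"hand": 0, "travel": [0, 0, 0], "rot": [0, 0, -0.8]},
  {"hand": 0, "travel": [0, 0, 0], "rot": [0, 0, -0.8]},
])

```text
time: 6.42
ee_pos: [0.5128, 0.2455, 0.3336]
tcp_rot: [[-0.888, 0.461, -0.002], [0.461, 0.888, -0.001], [0.001, -0.002, -1.0]]
contact_force: [0.2, 0.0, -1.7]
finger_gap: 0.008
finger_force: 59.4
```

drive_tool([
  {"hand": 0, "travel": [0, 0, 0], "rot": [0, 0, -0.8]},
  {"hand": 0, "travel": [0, 0, 0], "rot": [0, 0, -0.8]},
  {"hand": 0, "travel": [0, 0, 0], "rot": [0, 0, -0.8]},
  {"hand": 0, "travel": [0, 0, 0], "rot": [0, 0, 0]},
  {"hand": 0, "travel": [0, 0, 0], "rot": [0, 0, 0]},
])

```text
time: 7.05
ee_pos: [0.5129, 0.2456, 0.3342]
tcp_rot: [[-0.971, 0.24, -0.001], [0.24, 0.971, -0.0], [0.001, -0.001, -1.0]]
contact_force: [0.4, -0.0, -2.1]
finger_gap: 0.0079
finger_force: 59.4
```

```bash
python3 - <<'E'
from h import *
from plant import telemetry
s=telemetry.get_state();print(s['time'],s['ee_pos'],s['tcp_rot'],s['joints'])
R1=np.array([[-.9812,.1826,.0625],[.193,.9283,.318],[0,.324,-.946]])
plan(np.array(s['ee_pos']),np.array(s['tcp_rot']),np.array([.4995,.2843,.318]),R1,5)
E
```

```text
7.05 [0.5129 0.2456 0.3342] [[-0.9707  0.2403 -0.0009]
 [ 0.2403  0.9707 -0.0003]
 [ 0.0008 -0.0005 -1.    ]] [-0.3609  0.7182 -0.2828  1.8037  0.3026  0.663   0.5104]
n 5 rotvec tool [-0.3305  0.0072 -0.0482]
[0.089 0.137 0.065] [-0.661  0.014 -0.096]
[0.088 0.134 0.074] [-0.661  0.014 -0.096]
[0.087 0.129 0.083] [-0.661  0.014 -0.096]
[0.085 0.124 0.091] [-0.661  0.014 -0.096]
[0.084 0.119 0.099] [-0.661  0.014 -0.096]
```

drive_tool([
  {"hand": 0, "travel": [0.09, 0.14, 0.07], "rot": [-0.66, 0.01, -0.1]},
  {"hand": 0, "travel": [0.09, 0.13, 0.07], "rot": [-0.66, 0.01, -0.1]},
  {"hand": 0, "travel": [0.09, 0.13, 0.08], "rot": [-0.66, 0.02, -0.1]},
  {"hand": 0, "travel": [0.09, 0.12, 0.09], "rot": [-0.66, 0.01, -0.1]},
  {"hand": 0, "travel": [0.08, 0.12, 0.1], "rot": [-0.66, 0.01, -0.1]},
])

```text
time: 7.68
ee_pos: [0.4989, 0.2843, 0.3183]
tcp_rot: [[-0.982, 0.18, 0.064], [0.191, 0.928, 0.319], [-0.002, 0.325, -0.946]]
contact_force: [0.1, 0.3, -2.0]
finger_gap: 0.008
finger_force: 59.5
```

drive_tool([
  {"hand": 0, "travel": [0, 0, 0], "rot": [0, 0, 0]},
  {"hand": 0, "travel": [0, 0, 0], "rot": [0, 0, 0]},
  {"hand": 0, "travel": [0, 0, 0], "rot": [0, 0, 0]},
  {"hand": 0, "travel": [0, 0, 0], "rot": [0, 0, 0]},
])

```text
time: 8.18
ee_pos: [0.4992, 0.2843, 0.3187]
tcp_rot: [[-0.982, 0.179, 0.064], [0.19, 0.929, 0.317], [-0.003, 0.324, -0.946]]
contact_force: [0.2, -0.1, -1.6]
finger_gap: 0.0081
finger_force: 59.5
```

```bash
python3 - <<'E'
from h import *
from plant import vision,telemetry
import cv2
s=telemetry.get_state();R=np.array(s['tcp_rot']);print(s['time'],s['ee_pos'],R)
C=np.array(s['ee_pos'])+R@[0,-.001,.174];print('plate',C)
S=vision.camera_model('side');T=vision.camera_model('top')
a=vision.get_image('side');b=vision.get_image('top')
print(proj(S,C),proj(T,C), 'los side px', [proj(S,np.array([.563,.615,.25])+t*R[:,1]*-1) for t in(.05,.3)])
for d in(R[:,0],R[:,2]): print([proj(S,C+k*.031*d) for k in(-1,1)])
cv2.imwrite('pics/f.png',np.hstack([cv2.resize(a[90:290,240:400],(400,500),interpolation=2),cv2.resize(b[110:250,100:400],(400,500))]))
E
```

```text
8.175 [0.4992 0.2843 0.3187] [[-0.9817  0.1791  0.0641]
 [ 0.1902  0.929   0.3174]
 [-0.0027  0.3238 -0.9461]]
plate [0.5102 0.3386 0.1537]
[317.377  184.6852] [273.9506 178.0308] los side px [array([284.85  , 125.9243]), array([317.5888, 185.4543])]
[array([330.6767, 182.552 ]), array([303.7934, 186.8639])]
[array([318.533, 173.279]), array([316.2691, 195.6158])]
```

View pics/f.png

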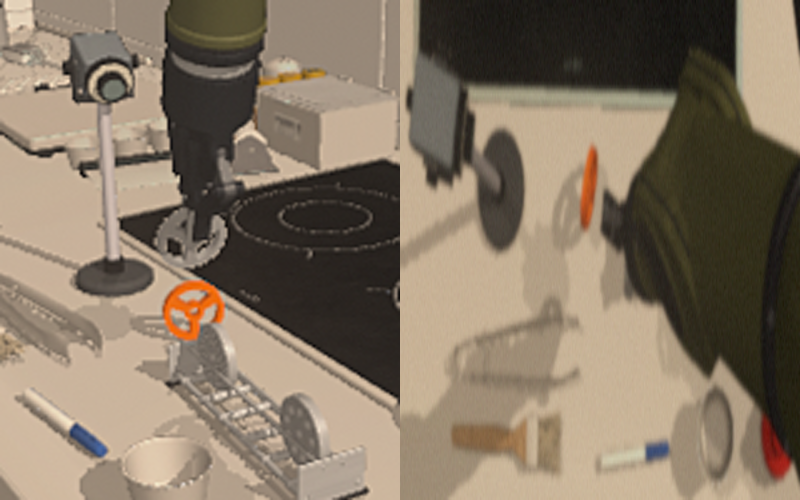

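The plate is seen in the side view at about (316,185), where (317,185) was predicted. It faces the camera, and nothing else has moved. Handing in.

```bash
python3 -c "
from plant import workorder
print(workorder.hand_in())"
```

```text
the job is handed in; nothing more can be done
None
```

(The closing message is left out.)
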